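# Tighten a tube nut finger-tight plus one flat

### The job

On the bench stand two white brackets with tube fittings. On the one with the brass nut, run the nut clockwise finger-tight with the fingers, by its round collar, then use the blue-handled ratchet spanner already on it to turn it one flat further (a sixth of a turn clockwise), and let go. Leave the steel nut alone.

Things in the scene. Friction and masses are not known exactly. Their poses are not given: they have to be found in the camera images.
- brass_collar: Round knurled collar of the brass nut, 26 mm across, 94 to 125 mm above the bench, on a white bracket fixed to the bench; pinch it from above. A copper tube end 10 mm thick stands 18 mm out of its top. Origin on the nut's upright axis, 112 mm above the bench; z up. Just below it lie the hex and the spanner's ring (46 mm across, top 85 mm above the bench): keep the fingertips above it.
- brass_nut (a joint): Run-down of the brass nut relative to the spanner, rad, clockwise from above positive. Starts at 0 to 0.5, turns easily to a firm stop at 1.1 = finger-tight; the spanner stays still (ratchet). Then the red stripe on the collar points along the spanner's handle. Grip lightly (20 to 40 N), so that at the stop the fingers slip or stall; a hard grip would drag the spanner round.
- spanner_grip (a point): Middle of the blue handle of the ratchet ring spanner on the brass nut, 140 mm from the nut's axis and 78 mm above the bench. x points outward along the handle, z up. The handle is level, 18 mm wide, 14 mm thick, blue from 85 to 185 mm from the axis, clear below. It swings only about the nut's upright axis and cannot be lifted off.
- spanner (a joint): Swing of the spanner, rad, 0 at the start, clockwise seen from above positive; it takes the nut with it. Stiff (1.8 N m: about 13 N at the middle of the handle), no spring, stays where it is left; stop at 1.7. One flat, a sixth of a turn, is 1.05.
- steel_nut (a joint): Turn of the other nut, of the same shape and height but grey steel, on an identical white bracket without a spanner, rad, 0 at the start. It is finished and must not be turned.

How it is judged:
By the outcome, as a careful person would: the job done as asked, in the order asked, and still so for the second after the job is handed in, with the robot touching nothing.
It also fails if it takes over 43 s, if anything falls off the work surface, if the arm or the gripper's body presses on something with over 40 N, if the wrist force passes 120 N, or if a joint passes its speed limit or range.

### The arm

A 6-joint arm with a two-finger parallel gripper is mounted at the origin on the work surface. World frame = base frame: x ahead of the robot, y to its left, z up, the work surface at z = 0. Lengths are in mm, angles in rad, forces in N, time in s.
With the tool pointing down it reaches from about 300 to 775 mm from the base axis. Payload 14.6 kg.
Tool frame: the origin (TCP) lies between the finger pads; the fingertips stand 8 mm ahead of it and the grasp point (between the pads) lies 11 mm behind it; y points along the fingers, x is the direction in which the jaws open and shut, and the axes are right-handed (so a half turn about y gives the same grasp; the last joint's range is limited). The gripper opens to 94 mm and grips with 3 to 60 N. Pads are 16 mm wide; open, the fingers measure 119 mm over their backs; the gripper's body (75 mm by 177 mm) begins 78 mm behind the grasp point.
Start: joints at [-1.318, 0.3, 1.521, -0, 1.321, -0.067], TCP at [172.9, -522.106, 213.446] pointing down, gripper open.
Joint ranges: [-3.03, 3.03], [-0.79, 2.21], [0.23, 2.52], [-1.04, 4.18], [0, 3.07], [-2.55, 2.55]. Speed limits (rad/s): [2.22, 2.22, 2.57, 3.14, 3.14, 3.14].

### API

Orientations are given as [roll, pitch, yaw] about the fixed x, y, z axes, in that order (R = Rz(yaw) Ry(pitch) Rx(roll)).
In Python, from cell import read_state, imaging, order gives the robot as it stands. The module is installed in compiled form; this text tells all that it offers.
- The arm moves only by the shell command python3 -m handwheel 'ROWS' [FORCE]. ROWS is JSON, a list that holds one entry, the list of rows, each a list of 7 numbers: the shift along the tool's x, y, z in mm, then the turn, a rotation vector about the tool's x, y, z in degrees, then the opening, from -1 (shut) to 1 (fully open), so that 0 is half open. A call has 1 to 5 rows; each row is the pose to reach, as a shift and turn from the pose measured when the call began, along the tool's axes at that moment; what a row does not reach only later rows make up. A row lasts 1/12 s, in which the tool goes at most 41.7 mm and 7.16 degrees, less where a joint would pass 70% of its speed; a pose out of reach is approached as far as the arm can. A call with a gripper value outside its range is refused whole. The fingers move at their own pace and stop on an object; FORCE is the grip in N (left out, the last holds). Time passes only in rows, so rows that repeat a pose let the fingers close. It gives the time, the measured TCP pose, the force and the opening at its end, in the units of the state.
- read_state(): the state, without advancing time (a new reading comes with each control period).
- imaging.camera(name): name is "side" or "top" or "wrist"; returns (picture, depth): 400x640x3 uint8, red, green, blue; 400x640 float32, mm along the optical axis (not along the pixel's ray), 0 where there is no reading.
- imaging.get_calibration(name): a dict with "mtx" (3x3 intrinsics, pixels), "world_from_camera" (4x4, takes a point from camera to world coordinates); the wrist camera has in their place "hand_eye" (4x4, takes a point from camera to tool coordinates, whose origin is the TCP and whose axes are the tool frame's). Camera axes: x right, y down, z forward; pixel columns grow to the right and rows downward; lengths in mm; the calibration is good to about 2 mm. The wrist camera is an equidistant fisheye: a pixel r from the principal point sees the ray r / f radians off the axis. A picture is of the moment at which its call begins: read the wrist's pose just before it. get_calibration takes no time and is no camera call.
- order.sign_off(): hands the job in, once; it reports no verdict.
The state is a dict: "clock": time; "joints": joint angles; "qd": joint speeds; "effort": joint torques, N m; "eef_pos": TCP position; "eef_rot": TCP orientation; "wrist_force": force on the tool from outside, world axes, zero at the start; "moment": the same for the moment, N m; "finger_gap": finger opening in mm.
Only numpy, scipy, OpenCV 4.12 (cv2) and the standard library are available. Lean on these libraries where they do the work, as an engineer would, in place of code of your own. Each camera call takes 0.05 s, during which the arm holds its last target.

## Working session

There is one attempt and no reset: what is moved stays moved. The work goes in short steps, Python scripts to look and compute and a shell command to move; the robot and the scene stay as the last step left them, time stands still between calls to the robot, and variables do not carry over. Pictures are saved under pics/ and viewed, and the job is handed in when it is done.

```bash
mkdir -p pics
python3 - <<'E'
from cell import read_state, imaging
import cv2
s=read_state();print(s)
for n in("top","side"):
    p,d=imaging.camera(n);cv2.imwrite(f"pics/{n}0.png",p[:,:,::-1]);import numpy as np;np.save(f"pics/{n}0.npy",d)
    c=imaging.get_calibration(n);print(n,c)
print(imaging.get_calibration("wrist"))
E
```

```text
{'clock': 0.0, 'joints': array([-1.31761494e+00,  3.00443752e-01,  1.52157749e+00,  9.41540075e-06,
        1.32068616e+00, -6.65823112e-02]), 'qd': array([ 0.00223334,  0.00081495, -0.00069811,  0.0013362 ,  0.00029596,
       -0.00013438]), 'effort': array([ 1.75725083e-03, -5.31804657e+01, -3.52733374e+01,  7.09113339e-02,
        2.44113745e-02, -1.14838417e-04]), 'eef_pos': array([ 172.83459916, -521.87641907,  212.90284144]), 'eef_rot': array([-1.57071306e+00,  1.11167672e-03, -1.25103492e+00]), 'wrist_force': array([0.09175676, 0.15461585, 0.27647289]), 'moment': array([-0.02542159, -0.06548984, -0.02569761]), 'finger_gap': 93.92055024557187}
top {'mtx': array([[517.28102544,   0.        , 325.88342102],
       [  0.        , 517.28102544, 201.61212279],
       [  0.        ,   0.        ,   1.        ]]), 'world_from_camera': array([[ 1.22488073e-02, -9.89170788e-01,  1.46257031e-01,
         3.37684207e+02],
       [-9.99923177e-01, -1.23948274e-02, -8.70717735e-05,
         4.38161007e+01],
       [ 1.89895950e-03, -1.46244728e-01, -9.89246619e-01,
         1.01967111e+03],
[... 435 characters left out ...]
12393e+02],
       [-1.23358570e-02, -8.40039579e-01, -5.42384857e-01,
         4.76377933e+02],
       [ 0.00000000e+00,  0.00000000e+00,  0.00000000e+00,
         1.00000000e+00]])}
{'mtx': array([[309.70691629,   0.        , 317.04801828],
       [  0.        , 309.70691629, 201.00720189],
       [  0.        ,   0.        ,   1.        ]]), 'hand_eye': array([[ 9.99999735e-01, -1.92992858e-04,  7.01465997e-04,
        -1.22891135e-02],
       [-7.27507048e-04, -2.73022144e-01,  9.62007474e-01,
        -1.72909128e+02],
       [ 5.85517863e-06, -9.62007729e-01, -2.73022212e-01,
         7.86815575e+01],
       [ 0.00000000e+00,  0.00000000e+00,  0.00000000e+00,
         1.00000000e+00]])}
```

View pics/top0.png

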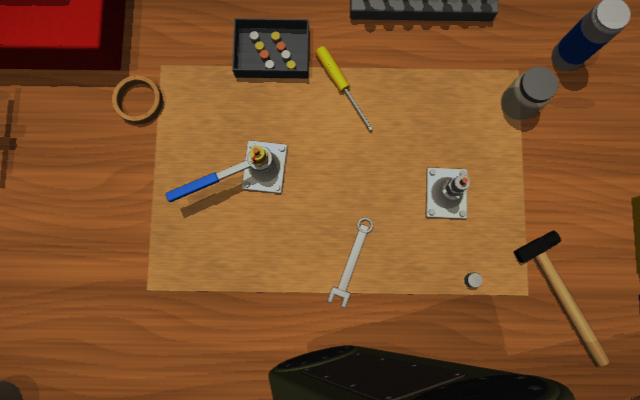

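View pics/side0.png

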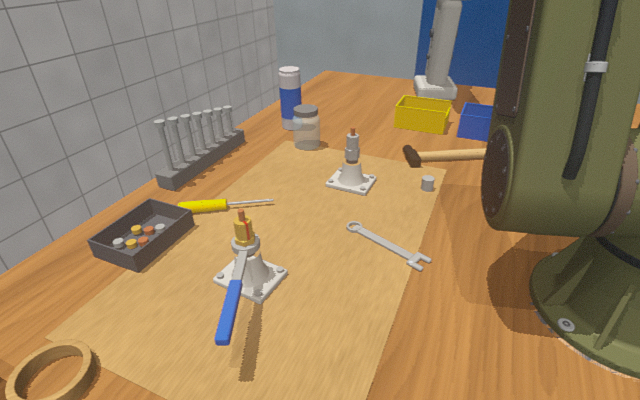

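```bash
cat > h.py <<'E'
import numpy as np,cv2
from cell import imaging
def plane(n,u,v,z):
    c=imaging.get_calibration(n);K=c["mtx"];T=c["world_from_camera"]
    r=T[:3,:3]@np.array([(u-K[0,2])/K[0,0],(v-K[1,2])/K[1,1],1]);o=T[:3,3]
    return (o+r*(z-o[2])/r[2]).round(1)
def proj(n,P):
    c=imaging.get_calibration(n);K=c["mtx"];T=np.linalg.inv(c["world_from_camera"])
    p=K@(T[:3,:3]@np.array(P,float)+T[:3,3]);return (p[:2]/p[2]).round(1)
E
python3 - <<'E'
import cv2
a=cv2.imread("pics/top0.png")[130:215,155:295];cv2.imwrite("pics/c1.png",cv2.resize(a,None,fx=5.5,fy=5.5,interpolation=cv2.INTER_CUBIC))
a=cv2.imread("pics/side0.png")[195:345,190:300];cv2.imwrite("pics/c2.png",cv2.resize(a,None,fx=4,fy=4,interpolation=cv2.INTER_CUBIC))
E
```

```text
(no output)
```

View pics/c1.png

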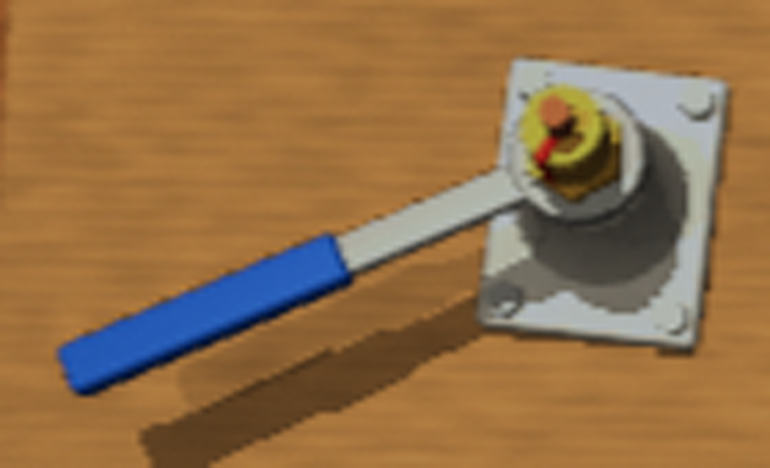

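View pics/c2.png

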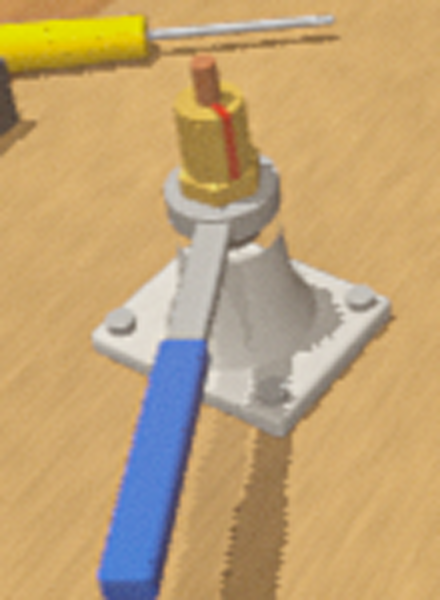

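Run:
```python
from h import *
print(plane("top",257.2,152.7,125),plane("top",255.7,149.6,143),plane("side",242.3,220.5,125),plane("side",241,210.5,143))
A=plane("top",257.2,152.7,125)
o=plane("top",168.3,197.3,85);i=plane("top",217.2,177.6,85);print(o,i)
print([np.linalg.norm((e-A)[:2]) for e in(o,i)],np.degrees(np.arctan2(*(o-i)[[1,0]])),np.degrees(np.arctan2(*(o-A)[[1,0]])))
# stripe
t=plane("top",155+543/5.5,130+152/5.5,125);print(t,np.degrees(np.arctan2(*(t-A)[[1,0]])))
```

```text
[556.1 166.6 125. ] [557.2 166.9 143. ] [555.3 172.1 125. ] [555.6 171.2 143. ]
[480.2 331.8  85. ] [518.  244.1  85. ]
[np.float64(181.80167766002606), np.float64(86.35890226259248)] 113.31675846004396 114.67608918544632
[547.  172.4 125. ] 147.48808576894854
```

```bash
cat >> h.py <<'E'
from scipy.spatial.transform import Rotation as Ro
from cell import read_state
def toolR(yaw): return Ro.from_euler('xyz',[-np.pi/2,0,np.radians(yaw)])
def go(P,yaw):
    s=read_state();R=Ro.from_euler('xyz',s["eef_rot"]);p=s["eef_pos"]
    print("t",round(s["clock"],2),"pos",p.round(1),"rot",np.degrees(s["eef_rot"]).round(1),"F",s["wrist_force"].round(1),"M",s["moment"].round(2),"gap",round(s["finger_gap"],1),"j6",round(s["joints"][5],2))
    print("row",R.inv().apply(np.array(P)-p).round(1),(R.inv()*toolR(yaw)).as_rotvec(degrees=True).round(1))
E
python3 -c "
from h import *
go([520,150,230],40)
print(proj('top',[556,169,125]),plane('top',458,183,143))"
```

```text
t 0.1 pos [ 172.8 -521.9  213. ] rot [-90.    0.1 -71.7] F [ 0.3 -0.1 -0.6] M [ 0.04  0.06 -0.02] gap 93.6 j6 -0.07
row [-528.7  -16.5  540.8] [-1.000e-01 -1.117e+02 -0.000e+00]
[255.8 152.7] [ 502.6 -183.5  143. ]
```

```bash
python3 -m handwheel '[[[-529,-16,541,0,-112,0,1],[-529,-16,541,0,-112,0,1],[-529,-16,541,0,-112,0,1],[-529,-16,541,0,-112,0,1],[-529,-16,541,0,-112,0,1]]]' 25; python3 -c "
from h import *
go([520,150,230],40)"
```

```text
clock: 0.52
eef_pos: [268.7, -335.1, 217.6]
eef_rot: [-1.57, 0.0, -0.62]
wrist_force: [1.3, -0.8, -0.1]
finger_gap: 93.8
t 0.52 pos [ 268.7 -335.1  217.6] rot [-90.    0.  -35.5] F [ 1.3 -0.8 -0.1] M [-0.05 -0.11 -0.  ] gap 93.8 j6 -0.36
row [-77.6 -12.  540.8] [ -0.  -75.5   0. ]
```

```bash
python3 -m handwheel '[[[-78,-12,541,0,-75,0,1],[-78,-12,541,0,-75,0,1],[-78,-12,541,0,-75,0,1],[-78,-12,541,0,-75,0,1],[-78,-12,541,0,-75,0,1]]]'; python3 -c "
from h import *
go([520,150,230],40)"
```

```text
clock: 0.93
eef_pos: [364.2, -149.9, 222.6]
eef_rot: [-1.57, -0.0, 0.005]
wrist_force: [0.6, -0.1, -0.2]
finger_gap: 93.9
t 0.93 pos [ 364.2 -149.9  222.6] rot [-90.   -0.    0.3] F [ 0.6 -0.1 -0.2] M [-0.03 -0.1  -0.03] gap 93.9 j6 -0.49
row [157.3  -7.3 299.1] [ -0.  -39.7   0. ]
```

```bash
python3 -m handwheel '[[[157,-7,299,0,-40,0,1],[157,-7,299,0,-40,0,1],[157,-7,299,0,-40,0,1],[157,-7,299,0,-40,0,1],[157,-7,299,0,-40,0,1]]]'; python3 -c "
from h import *
go([520,150,230],40)"
```

```text
clock: 1.35
eef_pos: [459.8, 35.4, 226.9]
eef_rot: [-1.571, -0.001, 0.63]
wrist_force: [1.0, -1.6, 0.2]
finger_gap: 93.8
t 1.35 pos [459.8  35.4 226.9] rot [-90.   -0.   36.1] F [ 1.  -1.6  0.2] M [-0.02 -0.13 -0.01] gap 93.8 j6 -0.63
row [116.2  -3.   57.1] [-0.  -3.9  0. ]
```

```bash
python3 -m handwheel '[[[116,-3,57,0,-4,0,1],[116,-3,57,0,-4,0,1],[116,-3,57,0,-4,0,1],[116,-3,57,0,-4,0,1],[116,-3,57,0,-4,0,1]]]'
python3 - <<'E'
from h import *
go([556,169,104],40)
s=read_state();p,d=imaging.camera("wrist");np.save("pics/w1pose.npy",np.r_[s["eef_pos"],s["eef_rot"]])
cv2.imwrite("pics/w1.png",p[:,:,::-1])
p,d=imaging.camera("top");cv2.imwrite("pics/top1.png",p[:,:,::-1])
E
```

```text
clock: 1.77
eef_pos: [520.0, 151.6, 229.0]
eef_rot: [-1.57, 0.001, 0.703]
wrist_force: [-0.3, -1.3, 0.4]
finger_gap: 93.9
t 1.77 pos [520.  151.6 229. ] rot [-89.9   0.1  40.3] F [-0.3 -1.3  0.4] M [-0.07 -0.08  0.01] gap 93.9 j6 -0.49
row [ 38.8 124.9 -10.1] [-0.1  0.3 -0.1]
```

View pics/w1.png

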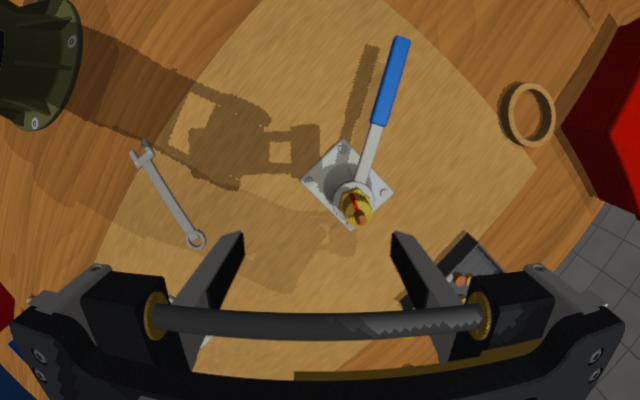

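Run:
```python
import cv2
a=cv2.imread("pics/w1.png")[130:240,295:405];cv2.imwrite("pics/c3.png",cv2.resize(a,None,fx=5.4,fy=5.4,interpolation=cv2.INTER_CUBIC))
```

```text
(no output)
```

View pics/c3.png

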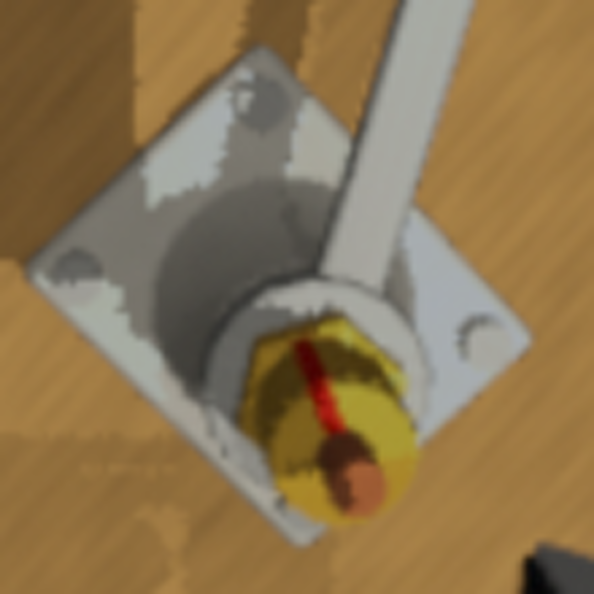

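```bash
cat >> h.py <<'E'
def wplane(u,v,z,pose):
    c=imaging.get_calibration("wrist");K=c["mtx"];H=c["hand_eye"]
    x=np.array([u-K[0,2],v-K[1,2]]);r=np.hypot(*x);th=r/K[0,0]
    d=np.r_[np.sin(th)*x/max(r,1e-9),np.cos(th)]
    R=Ro.from_euler('xyz',pose[3:]).as_matrix()
    o=R@H[:3,3]+pose[:3];d=R@H[:3,:3]@d
    return (o+d*(z-o[2])/d[2]).round(1)
E
python3 - <<'E'
from h import *
po=np.load("pics/w1pose.npy")
f=lambda a,b:(295+a/5.4,130+b/5.4)
print("collar",wplane(*f(343,452),125,po),"tube",wplane(*f(362,487),143,po),"ring",wplane(*f(318,378),85,po))
o=wplane(402,38,85,po);i=wplane(380,124,85,po);print(o,i,np.degrees(np.arctan2(*(o-i)[[1,0]])))
s0=wplane(*f(326,390),125,po);s1=wplane(*f(303,345),94,po);print(s0,s1)
E
```

```text
collar [556.5 167.8 125. ] tube [557.3 168.2 143. ] ring [555.  169.5  85. ]
[479.5 333.6  85. ] [521.9 247.7  85. ] 116.27081773434244
[546.6 174.2 125. ] [545.9 173.7  94. ]
```

```bash
python3 -c "
from h import *
go([556.5,168,170],40)"; python3 -m handwheel '[[[38,10,-12,0,0,0,1],[38,50,-12,0,0,0,1],[38,85,-12,0,0,0,1],[38,115,-12,0,0,0,1],[38,125,-12,0,0,0,1]]]' 25; python3 -c "
from h import *
go([556.5,168,104],40)"
```

```text
t 1.87 pos [519.5 149.2 229.6] rot [-90.    0.   40.1] F [ 0.2 -0.6 -0.1] M [-0.02 -0.14  0.04] gap 94.0 j6 -0.49
row [40.4 59.5 -9.5] [-0.   0.1 -0. ]
clock: 2.28
eef_pos: [554.1, 162.4, 100.5]
eef_rot: [-1.568, 0.006, 0.699]
wrist_force: [-0.4, -0.6, -0.2]
finger_gap: 94.3
t 2.28 pos [554.1 162.4 100.5] rot [-89.8   0.3  40. ] F [-0.4 -0.6 -0.2] M [-0.01 -0.11  0.03] gap 94.3 j6 -0.48
row [ 5.4 -3.5  2.7] [-0.2  0.  -0.3]
```

```bash
python3 -m handwheel '[[[5,-4,3,0,0,0,1],[5,-4,3,0,0,0,1],[5,-4,3,0,0,0,0],[5,-4,3,0,0,0,-0.2],[5,-4,3,0,0,0,-0.2]]]' 25
python3 - <<'E'
from h import *
go([556.5,168,104],40)
s=read_state();p,d=imaging.camera("wrist");np.save("pics/w2pose.npy",np.r_[s["eef_pos"],s["eef_rot"]])
cv2.imwrite("pics/w2.png",p[150:400,180:480,::-1].repeat(2,0).repeat(2,1))
p,d=imaging.camera("side");cv2.imwrite("pics/side2.png",p[130:330,150:350,::-1].repeat(3,0).repeat(3,1))
E
```

```text
clock: 2.7
eef_pos: [556.6, 168.0, 106.0]
eef_rot: [-1.569, 0.004, 0.699]
wrist_force: [-0.5, -0.5, 0.6]
finger_gap: 76.9
t 2.7 pos [556.6 168.  106. ] rot [-89.9   0.2  40. ] F [-0.5 -0.5  0.6] M [-0.04 -0.11  0.04] gap 76.9 j6 -0.47
row [-0.  2.  0.] [-0.1  0.  -0.2]
```

View pics/w2.png

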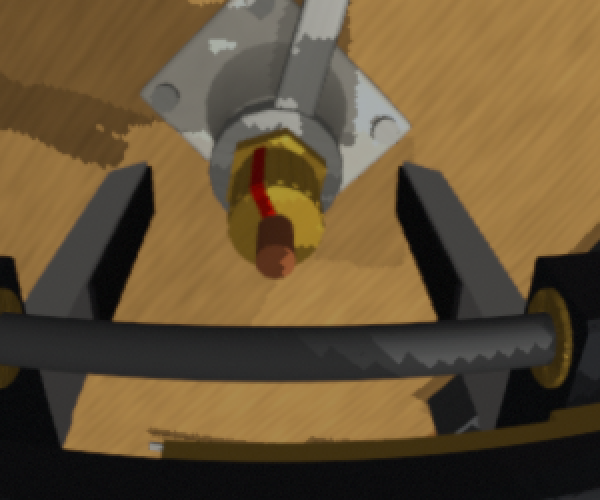

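View pics/side2.png

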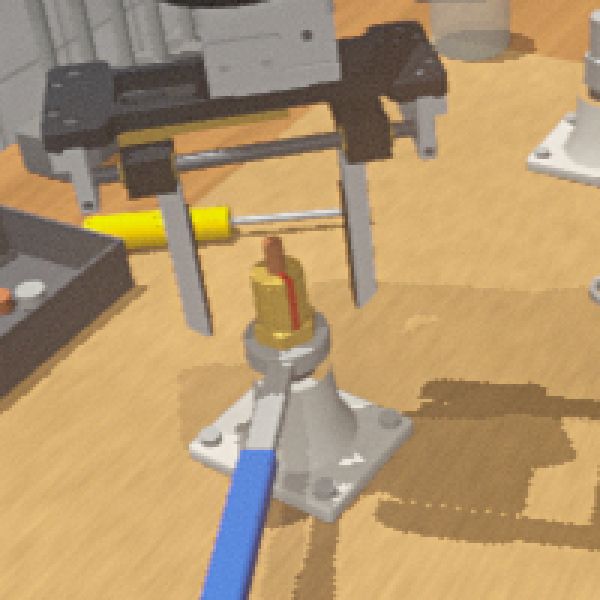

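```bash
python3 -m handwheel '[[[0,2,0,0,0,0,-1],[0,2,0,0,0,0,-1],[0,2,0,0,0,0,-1],[0,2,0,0,0,0,-1],[0,2,0,0,0,0,-1]]]' 25
python3 - <<'E'
from h import *
print(wplane(318,262.5,125,np.load("pics/w2pose.npy")))
go([556.5,168,104],40)
E
```

```text
clock: 3.22
eef_pos: [556.3, 168.0, 103.3]
eef_rot: [-1.568, 0.005, 0.699]
wrist_force: [-0.5, 0.0, 0.5]
finger_gap: 35.8
[556.1 168.3 125. ]
t 3.22 pos [556.3 168.  103.3] rot [-89.9   0.3  40. ] F [-0.5  0.   0.5] M [-0.03 -0.12  0.  ] gap 35.8 j6 -0.47
row [ 0.2 -0.7 -0.2] [-0.1  0.  -0.3]
```

```bash
python3 -m handwheel '[[[0,0,0,0,0,0,-1],[0,0,0,0,0,0,-1],[0,0,0,0,0,0,-1],[0,0,0,0,0,0,-1],[0,0,0,0,0,0,-1]]]' 25
python3 - <<'E'
from h import *
go([556.5,168,104],40)
E
```

```text
clock: 3.63
eef_pos: [556.5, 168.2, 103.3]
eef_rot: [-1.569, 0.004, 0.699]
wrist_force: [5.2, 3.2, -2.8]
finger_gap: 25.7
t 3.63 pos [556.5 168.2 103.3] rot [-89.9   0.2  40. ] F [ 5.2  3.2 -2.8] M [ 0.67 -1.03  0.04] gap 25.7 j6 -0.47
row [-0.2 -0.7 -0.2] [-0.1  0.  -0.2]
```

Gripped (gap 25.7). Turn clockwise (+y).

```bash
python3 -m handwheel '[[[0,0,0,0,5,0,-1],[0,0,0,0,10,0,-1],[0,0,0,0,15,0,-1],[0,0,0,0,20,0,-1],[0,0,0,0,25,0,-1]]]' 25
python3 - <<'E'
from h import *
go([556.5,168,103.3],-5)
E
```

```text
clock: 4.05
eef_pos: [556.6, 168.3, 103.3]
eef_rot: [-1.57, 0.004, 0.258]
wrist_force: [2.8, 1.5, -2.1]
finger_gap: 25.8
t 4.05 pos [556.6 168.3 103.3] rot [-90.    0.2  14.8] F [ 2.8  1.5 -2.1] M [ 0.41 -0.64  0.06] gap 25.8 j6 -0.03
row [-0.2  0.  -0.2] [ 0.  19.8 -0.3]
```

```bash
python3 -m handwheel '[[[0,0,0,0,4,0,-1],[0,0,0,0,8,0,-1],[0,0,0,0,12,0,-1],[0,0,0,0,16,0,-1],[0,0,0,0,16,0,-1]]]' 25
python3 - <<'E'
from h import *
go([556.5,168,103.3],-5)
p,d=imaging.camera("side");cv2.imwrite("pics/side3.png",p[130:330,150:350,::-1].repeat(3,0).repeat(3,1))
E
```

```text
clock: 4.47
eef_pos: [556.6, 168.4, 103.4]
eef_rot: [-1.572, 0.004, -0.024]
wrist_force: [2.6, 2.2, -1.5]
finger_gap: 25.8
t 4.47 pos [556.6 168.4 103.4] rot [-90.    0.2  -1.4] F [ 2.6  2.2 -1.5] M [ 0.36 -0.63  0.15] gap 25.8 j6 0.25
row [-0.1  0.1 -0.4] [ 0.   3.6 -0.2]
```

View pics/side3.png

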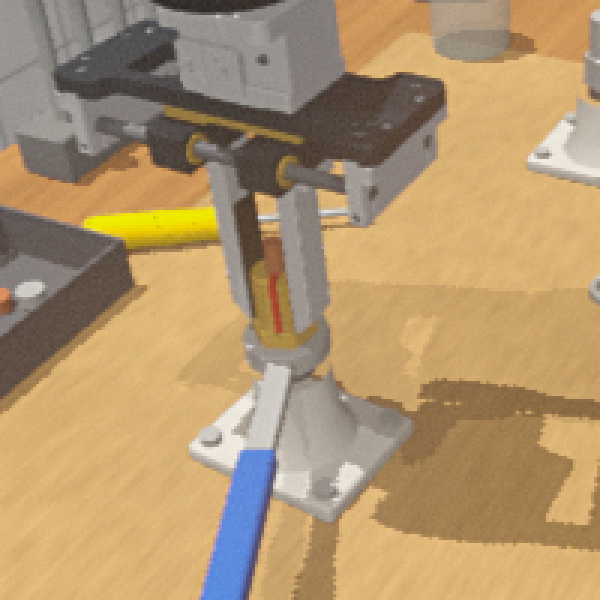

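```bash
python3 -m handwheel '[[[0,0,0,0,2,0,-1],[0,0,0,0,4,0,-1],[0,0,0,0,6,0,-1],[0,0,0,0,8,0,-1],[0,0,0,0,8,0,-1]]]' 25
python3 - <<'E'
from h import *
go([556.5,168,103.3],-5)
E
```

```text
clock: 4.93
eef_pos: [556.7, 168.1, 103.5]
eef_rot: [-1.573, 0.004, -0.158]
wrist_force: [0.7, -0.9, 0.0]
finger_gap: 25.6
t 4.93 pos [556.7 168.1 103.5] rot [-90.1   0.2  -9.1] F [ 0.7 -0.9  0. ] M [-0.24 -0.45  0.29] gap 25.6 j6 0.39
row [-0.2  0.2 -0.1] [ 0.1 -4.1 -0.2]
```

```bash
python3 -m handwheel '[[[0,0,0,0,3,0,-1],[0,0,0,0,6,0,-1],[0,0,0,0,9,0,-1],[0,0,0,0,12,0,-1],[0,0,0,0,12,0,-1]]]' 25
python3 - <<'E'
from h import *
go([556.5,168,103.3],-5)
p,d=imaging.camera("side");cv2.imwrite("pics/side4.png",p[130:330,150:350,::-1].repeat(3,0).repeat(3,1))
E
```

```text
clock: 5.35
eef_pos: [556.5, 167.8, 103.5]
eef_rot: [-1.574, 0.004, -0.367]
wrist_force: [0.2, -1.8, 0.7]
finger_gap: 25.5
t 5.35 pos [556.5 167.8 103.5] rot [-90.2   0.2 -21. ] F [ 0.2 -1.8  0.7] M [-0.42 -0.14  0.31] gap 25.5 j6 0.6
row [-0.1  0.2  0.2] [  0.2 -16.   -0.2]
```

View pics/side4.png

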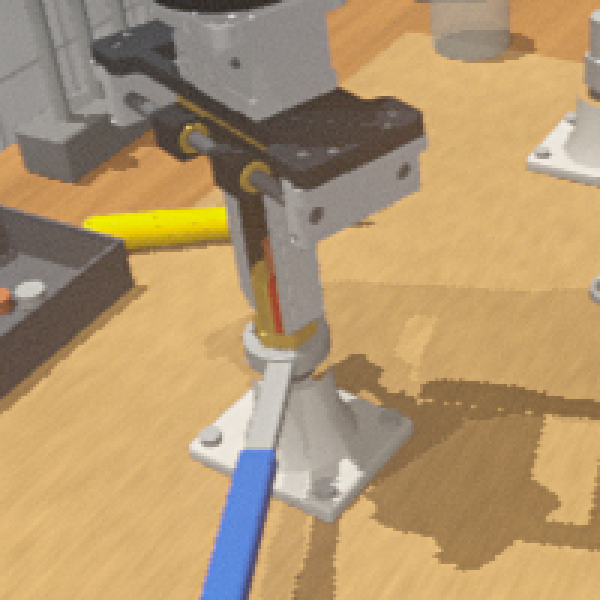

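The moment has levelled off at 0.3 N m with the stripe at (277,305) unmoved while the fingers went on turning, and the handle hasn't moved: the nut is at its stop and the fingers are slipping. Release and lift.

```bash
python3 -m handwheel '[[[0,0,0,0,0,0,0.5],[0,0,0,0,0,0,0.5],[0,0,0,0,0,0,0.5],[0,-5,0,0,0,0,0.5],[0,-30,0,0,0,0,0.5]]]'; python3 -m handwheel '[[[0,-30,0,0,0,0,0.5],[0,-65,0,0,0,0,0.5],[0,-100,0,0,0,0,0.5],[0,-110,0,0,-7,0,0.5],[0,-110,0,0,-14,0,0.5]]]'
python3 - <<'E'
from h import *
go([497.5,295,200],25)
s=read_state();p,d=imaging.camera("wrist");np.save("pics/w5pose.npy",np.r_[s["eef_pos"],s["eef_rot"]])
cv2.imwrite("pics/w5.png",p[:,:,::-1])
p,d=imaging.camera("side");cv2.imwrite("pics/side5.png",p[130:330,150:350,::-1].repeat(3,0).repeat(3,1))
E
```

```text
clock: 5.82
eef_pos: [555.0, 167.5, 130.6]
eef_rot: [-1.577, 0.009, -0.364]
wrist_force: [-0.5, 0.4, 0.2]
finger_gap: 55.3
clock: 6.23
eef_pos: [557.1, 168.1, 244.8]
eef_rot: [-1.573, 0.005, -0.114]
wrist_force: [-0.9, -0.2, -0.1]
finger_gap: 70.5
t 6.23 pos [557.1 168.1 244.8] rot [-90.1   0.3  -6.5] F [-0.9 -0.2 -0.1] M [-0.05 -0.07  0.03] gap 70.5 j6 0.34
row [-73.4  44.9 119.4] [  0.  -31.5  -0.3]
```

View pics/w5.png

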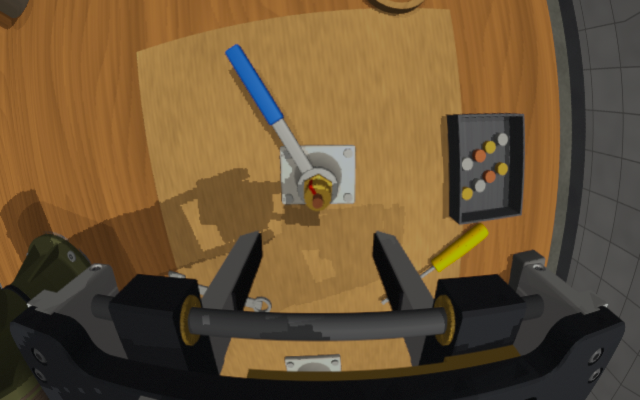

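View pics/side5.png

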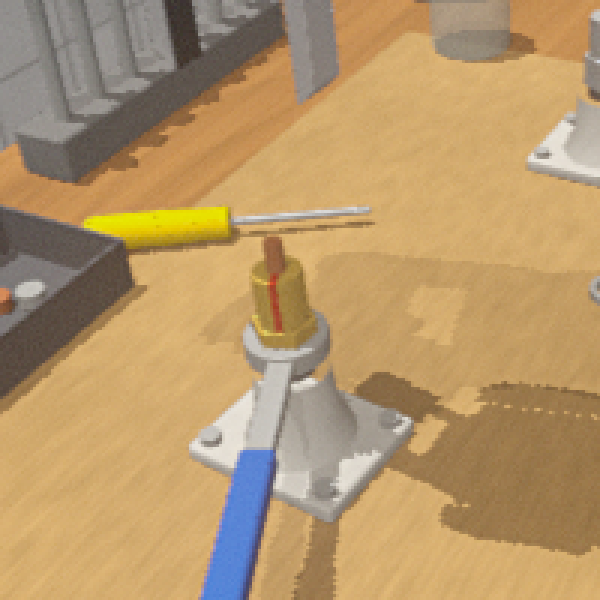

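The stripe at (277,300) now points at the handle. Next I measure the handle and move over its middle.

```bash
python3 - <<'E'
from h import *
po=np.load("pics/w5pose.npy")
o=wplane(234,48,85,po);i=wplane(278,120,85,po);A=np.array([556.5,168,85])
ang=lambda a:np.degrees(np.arctan2(a[1],a[0]))
print(o,i,ang(o-i),ang(o-A),ang(i-A),np.linalg.norm(o-A),np.linalg.norm(i-A))
for a in(115,114): print(a,[556.5+140*np.cos(np.radians(a)),168+140*np.sin(np.radians(a))])
E
python3 -m handwheel '[[[-24,0,40,0,-6,0,0],[-49,10,80,0,-12,0,0],[-73,25,119,0,-18,0,0],[-73,45,119,0,-25,0,0],[-73,45,119,0,-31,0,0]]]' 40; python3 -c "
from h import *
go([497.5,295,120],25)"
```

```text
[484.1 333.8  85. ] [522.6 246.7  85. ] 113.84641921004403 113.5894832204156 113.30394579701458 180.91821356624104 85.69072295178748
115 [np.float64(497.3334433563021), np.float64(294.883090185131)]
114 [np.float64(499.55686996938795), np.float64(295.89636406996414)]
clock: 6.75
eef_pos: [493.8, 296.9, 192.0]
eef_rot: [-1.569, 0.016, 0.43]
wrist_force: [-0.2, -0.7, -0.9]
finger_gap: 47.4
t 6.75 pos [493.8 296.9 192. ] rot [-89.9   0.9  24.6] F [-0.2 -0.7 -0.9] M [ 0.   -0.08  0.05] gap 47.4 j6 0.05
row [ 3.8 71.9 -3.4] [-0.1 -0.4 -0.9]
```

```bash
python3 -c "
from h import *
go([498.9,295.6,68],24.3)"; python3 -m handwheel '[[[4,40,-3,0,0,-1,0],[4,75,-3,0,0,-1,0],[4,105,-3,0,0,-1,0],[4,123,-3,0,0,-1,0],[4,123,-3,0,0,-1,0]]]' 40
python3 - <<'E'
from h import *
go([498.9,295.6,68],24.3)
p,d=imaging.camera("wrist")
cv2.imwrite("pics/w6.png",p[100:350,180:480,::-1].repeat(2,0).repeat(2,1))
E
```

```text
t 6.75 pos [493.8 296.9 192. ] rot [-89.9   0.9  24.6] F [-0.2 -0.7 -0.9] M [ 0.   -0.08  0.05] gap 47.4 j6 0.05
row [  6.1 123.9  -3.5] [-0.1  0.3 -0.9]
clock: 7.17
eef_pos: [494.5, 294.1, 64.4]
eef_rot: [-1.569, 0.007, 0.426]
wrist_force: [0.2, 0.1, 0.4]
finger_gap: 47.2
t 7.17 pos [494.5 294.1  64.4] rot [-89.9   0.4  24.4] F [0.2 0.1 0.4] M [ 0.01 -0.07 -0.01] gap 47.2 j6 0.05
row [ 4.6 -3.6 -0.4] [-0.1  0.1 -0.4]
```

View pics/w6.png

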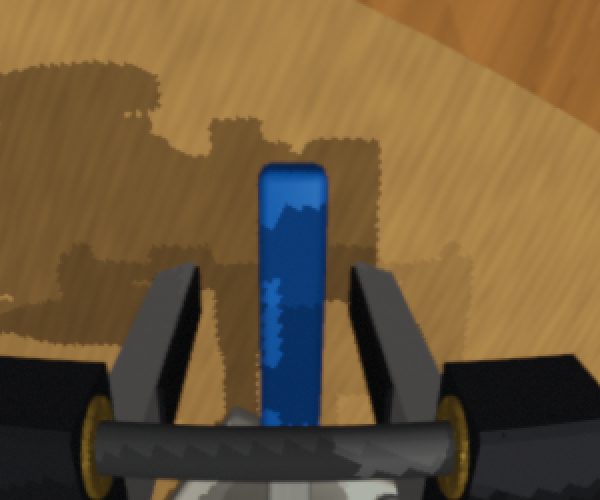

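```bash
python3 -m handwheel '[[[5,-4,0,0,0,0,0],[5,-4,0,0,0,0,-0.6],[5,-4,0,0,0,0,-1],[5,-4,0,0,0,0,-1],[5,-4,0,0,0,0,-1]]]' 40; python3 -m handwheel '[[[0,0,0,0,0,0,-1],[0,0,0,0,0,0,-1],[0,0,0,0,0,0,-1],[0,0,0,0,0,0,-1]]]' 40
python3 - <<'E'
from h import *
go([498.9,295.6,68],24.3)
E
```

```text
clock: 7.63
eef_pos: [500.5, 296.8, 71.9]
eef_rot: [-1.569, 0.002, 0.426]
wrist_force: [-0.0, -0.8, 0.5]
finger_gap: 24.0
clock: 7.97
eef_pos: [499.7, 296.5, 71.8]
eef_rot: [-1.569, 0.004, 0.426]
wrist_force: [-6.0, -3.9, 1.8]
finger_gap: 17.2
t 7.97 pos [499.7 296.5  71.8] rot [-89.9   0.2  24.4] F [-6.  -3.9  1.8] M [-0.47  0.91 -0.13] gap 17.2 j6 0.04
row [-1.1  3.8 -0.5] [-0.1  0.1 -0.2]
```

```bash
python3 -m handwheel '[[[12.2,0,-0.5,0,5,0,-1],[24.4,0,-2.1,0,10,0,-1],[36.4,0,-4.8,0,15,0,-1],[48.1,0,-8.5,0,20,0,-1],[59.4,0,-13.2,0,25,0,-1]]]' 40
python3 - <<'E'
from h import *
go([498.9,295.6,68],24.3)
d=read_state()["eef_pos"][:2]-[556.5,168];print(np.degrees(np.arctan2(d[1],d[0])),np.hypot(*d))
E
```

```text
clock: 8.38
eef_pos: [558.5, 308.6, 71.8]
eef_rot: [-1.573, 0.008, -0.015]
wrist_force: [-12.4, -7.6, 9.6]
finger_gap: 17.8
t 8.38 pos [558.5 308.6  71.8] rot [-90.1   0.4  -0.8] F [-12.4  -7.6   9.6] M [-1.41  2.09  0.17] gap 17.8 j6 0.46
row [-59.3   4.3 -13.9] [  0.  -25.1  -0.5]
89.19778941111292 140.6581332907548
```

```bash
python3 -m handwheel '[[[12.2,0,-0.5,0,5,0,-1],[24.4,0,-2.1,0,10,0,-1],[36.4,0,-4.8,0,15,0,-1],[48.1,0,-8.5,0,20,0,-1],[59.4,0,-13.2,0,25,0,-1]]]' 40
python3 - <<'E'
from h import *
go([498.9,295.6,68],24.3)
d=read_state()["eef_pos"][:2]-[556.5,168];print(np.degrees(np.arctan2(d[1],d[0])),np.hypot(*d))
E
```

```text
clock: 8.8
eef_pos: [617.0, 295.0, 71.8]
eef_rot: [-1.577, 0.008, -0.454]
wrist_force: [-12.1, -0.9, 8.3]
finger_gap: 17.6
t 8.8 pos [617.  295.   71.8] rot [-90.4   0.5 -26. ] F [-12.1  -0.9   8.3] M [-0.16  2.05  0.34] gap 17.6 j6 0.85
row [-106.4    5.   -51.3] [  0.1 -50.3  -0.6]
64.51974276137493 140.68708788534852
```

```bash
python3 -m handwheel '[[[9,0,-0.3,0,3.5,0,-1],[18,0,-1.2,0,7,0,-1],[26.6,0,-2.5,0,10.3,0,-1],[26.6,0,-2.5,0,10.3,0,-1],[26.6,0,-2.5,0,10.3,0,-1]]]' 40
python3 - <<'E'
from h import *
go([498.9,295.6,68],24.3)
d=read_state()["eef_pos"][:2]-[556.5,168];print(np.degrees(np.arctan2(d[1],d[0])),np.hypot(*d))
p,d=imaging.camera("top");cv2.imwrite("pics/top7.png",p[:,:,::-1])
s=read_state();p,d=imaging.camera("wrist");cv2.imwrite("pics/w7.png",p[:,:,::-1])
E
```

```text
clock: 9.22
eef_pos: [640.2, 281.0, 71.9]
eef_rot: [-1.578, 0.006, -0.634]
wrist_force: [2.7, -0.1, 0.7]
finger_gap: 17.6
t 9.22 pos [640.2 281.   71.9] rot [-90.4   0.4 -36.3] F [ 2.7 -0.1  0.7] M [-0.01 -0.54  0.  ] gap 17.6 j6 0.99
row [-122.4    5.2  -71.9] [  0.2 -60.6  -0.6]
53.485467562279354 140.5915743386774
```

View pics/w7.png

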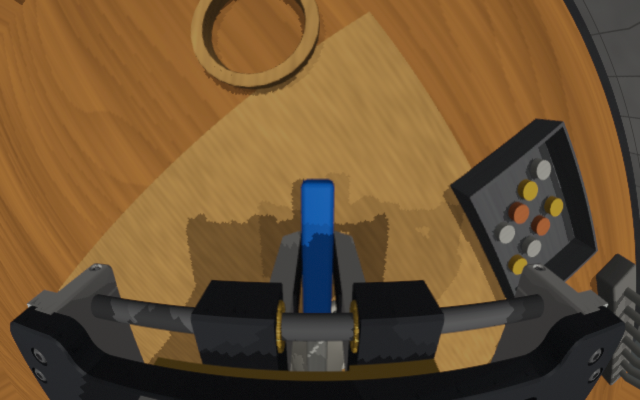

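```bash
python3 -m handwheel '[[[0,0,0,0,0,0,0],[0,0,0,0,0,0,0],[0,0,0,0,0,0,0],[0,0,0,0,0,0,0],[0,-10,0,0,0,0,0]]]'; python3 -m handwheel '[[[0,-40,0,0,0,0,0],[0,-80,0,0,0,0,0],[0,-120,0,0,0,0,0],[0,-150,0,0,0,0,0],[0,-150,0,0,0,0,0]]]';  python3 - <<'E'
from h import *
go([498.9,295.6,68],24.3)
for n in("top","side"):
    p,d=imaging.camera(n);cv2.imwrite(f"pics/{n}8.png",p[:,:,::-1])
s=read_state();p,d=imaging.camera("wrist");cv2.imwrite("pics/w8.png",p[:,:,::-1]);np.save("pics/w8pose.npy",np.r_[s["eef_pos"],s["eef_rot"]])
E
```

```text
clock: 9.73
eef_pos: [639.3, 280.7, 80.1]
eef_rot: [-1.581, 0.008, -0.633]
wrist_force: [-0.0, -0.3, -0.7]
finger_gap: 46.0
clock: 10.15
eef_pos: [642.6, 281.8, 239.0]
eef_rot: [-1.571, 0.002, -0.633]
wrist_force: [-0.4, 0.1, 0.2]
finger_gap: 47.2
t 10.15 pos [642.6 281.8 239. ] rot [-90.    0.1 -36.3] F [-0.4  0.1  0.2] M [ 0.   -0.1  -0.05] gap 47.2 j6 0.99
row [-123.6  171.3  -73.8] [ -0.  -60.6  -0.1]
```

View pics/top8.png

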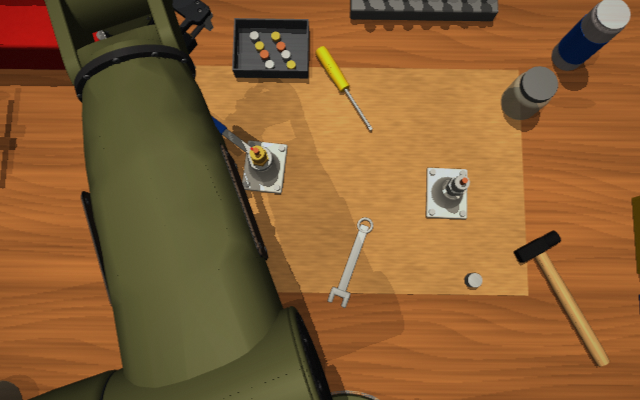

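View pics/w8.png

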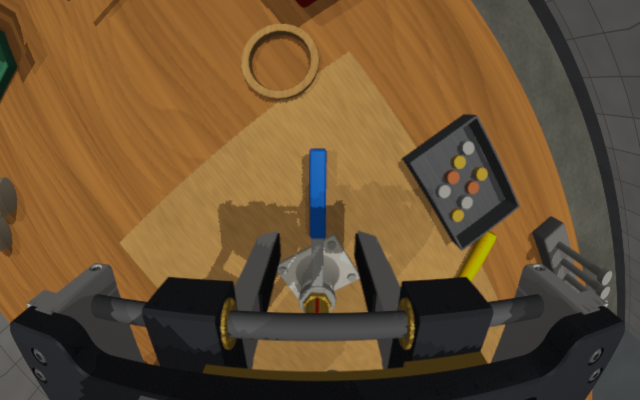

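View pics/side8.png

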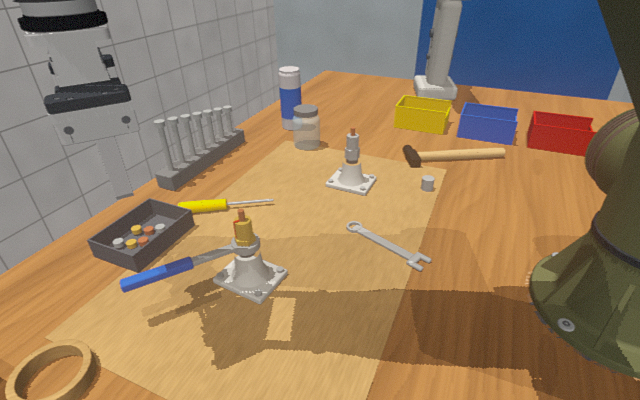

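Run:
```python
from h import *
ang=lambda a:np.degrees(np.arctan2(a[1],a[0])).round(1)
def mask(f):
    a=cv2.cvtColor(cv2.imread(f),cv2.COLOR_BGR2HSV);m=cv2.inRange(a,(105,150,50),(125,255,255));m[:200]=0;m[:,300:]=0;v,u=np.nonzero(m);return u,v
for f in("pics/side0.png","pics/side8.png"):
    u,v=mask(f);c=plane("side",u.mean(),v.mean(),80);print(f,len(u),c,ang(c-[556,170,80]),np.linalg.norm(c-[556,170,80]))
po=np.load("pics/w8pose.npy");o=wplane(317.5,151,85,po);i=wplane(318,237,85,po);print(o,i,ang(o-i),ang(o-[556.5,168,85]))
a=cv2.imread("pics/side8.png")[200:300,200:300];cv2.imwrite("pics/c8.png",cv2.resize(a,None,fx=5,fy=5,interpolation=cv2.INTER_CUBIC))
```

```text
pics/side0.png 378 [495.3 311.3  80. ] 113.2 153.78615022166332
pics/side8.png 317 [652.8 292.8  80. ] 51.8 156.36521352270137
[664.7 314.6  85. ] [608.5 237.1  85. ] 54.1 53.6
```

View pics/c8.png

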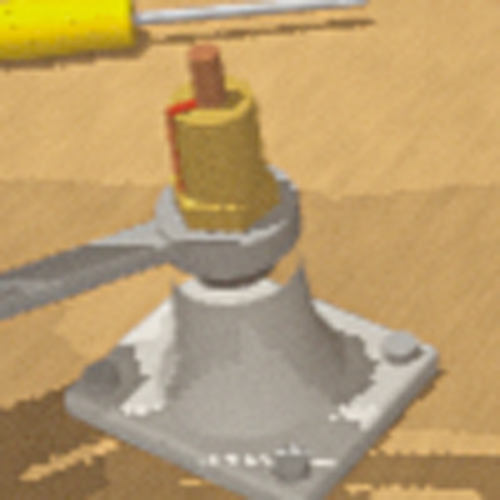

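```bash
python3 -c "
from cell import order,read_state
print(read_state()['clock'],order.sign_off())"
```

```text
the job is handed in; nothing more can be done
10.3 None
```

The brass nut is finger-tight and has been turned one flat further with the spanner. The job was handed in at 10.3 s, with the gripper lifted clear.

- **Finger-tight:** I gripped the round collar at 25 N and turned it clockwise. The moment levelled off at about 0.3 N m and the fingers slipped while the nut stayed still. The red stripe then pointed along the handle, and the handle had not moved visibly.
- **One flat:** I gripped the blue handle at its middle and swung it clockwise. The arm's readings gave about 60.3–60.6° against the 60.2° wanted.
- **Last checks:** After release, the wrist camera put the handle at 53.6–54.1°, from about 113.8° before, which is a swing of about 60°. A rougher check with the side camera gave 61.4°. The stripe still points along the handle. The robot never touched the steel nut, and it looks unchanged in the pictures.

No check failed. The top and side cameras first disagreed by about 5 mm on the nut's position, so I used the wrist camera, and the grip on the collar was well centred.

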